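# Mark where the tray runner binds

### The job

The white tray of the little drawer unit binds somewhere along its runner. Slide the tray in gently by its upright pull, letting it push the loose aluminium marker bar ahead of it, until you feel the tight spot; do not force it. Then back the tray off until there is about two centimetres between it and the marker, and let go, leaving the marker, untouched by hand, to show the spot and the other things on the shelf where they are.

Things in the scene. Friction and masses are not known exactly. Their poses are not given: they have to be found in the camera images.
- unit: Fixed pale-wood drawer unit, 300 mm deep (x), 140 wide (y), 106 high; origin under its centre; +x is the way the tray slides in; front, with two dummy knobs, to -x. Top: an open bay, floor 75 mm above the shelf, 124 mm between side walls 31 mm high, open in front, rear wall inside face at x = +142 mm.
- tray: White acrylic tray, 130 mm long (x) by 120 wide, walls 20 to 25 mm high, floor 4 mm. Slides in the bay along the unit's x only; starts partly pulled out. Origin under its centre, 76 mm above the shelf, axes as the unit's; flat rear wall at x = +65 mm, front face at x = -65 mm. Stays where it is left.
- tray_rear (a point): Middle of the tray's rear wall, foot of its outside face. Free sliding takes 1.5 to 3 N, marker included. The tight spot, hidden under the bay floor, lies elsewhere each time, 25 mm or more beyond the marker's start and short of the rear wall. There resistance climbs about 2.5 N per mm, springy: 4 to 10 N over free sliding is clearly felt, over 16 N is forcing it.
- tray_pull (a point): Grip point of the pull, an upright white bar along the tray's front edge: 12 mm thick (x), 70 long (y), top 45 mm above the tray's underside. Point: midway along, 11 mm below the top, 110 mm above the shelf, 59 mm in front of the tray's centre. Pinch from above, fingers closing along the unit's x; both sides free down to tray and bay floors.
- marker: Loose plain aluminium bar lying across the bay behind the tray's rear wall: 20 mm (x) by 100 mm (y) by 22 mm high, about 0.1 kg; origin at the centre of its underside. The tray's rear wall pushes it along the bay floor; it stays where it is left.
- reel: Bystander: stainless steel film reel lying flat, 90 mm across, 41 high, beside the unit on its +y side; origin under its centre.
- crank: Bystander: chunky black plastic film winder crank, about 90 mm long, 61 high, beside the unit on its +y side; origin under its middle.
- canister: Bystander: smoke-grey film canister standing upright, 34 mm across, 50 high, beside the unit on its -y side; origin under its centre.
- bowl: Bystander: teal ceramic bowl, 110 mm across, 50 high, beside the unit on its -y side; origin under its centre.

How it is judged:
On the way, in this order (a step that is already met when the one before it is completed fails the run):
1. the tray, pushing the marker, is pressed against the tight spot (at least 3 N) (contact force between tray and unit above 3 N and x of marker in the frame of tray below 0.08 m), for 0.2 s.
2. the tray is backed off clear of the marker (x of marker in the frame of tray above 0.083 m), for 0.1 s.
At the end, for the whole second after the job is handed in: The tray stands still with its rear wall 11 to 31 mm clear of the marker (centre distance 86 to 106 mm along the slide), no longer pressed on the tight spot, and the marker lies at rest on the bay floor where the tray pushed it (x of marker in the frame of tray between 0.086 and 0.106 m and contact force between tray and unit below 0.5 N and linear speed of each of tray, marker below 0.005 m/s and z of marker in the frame of unit between 0.07 and 0.08 m); the robot touches nothing.
It fails at once if the tray is forced into the tight spot (over 16 N) (contact force between tray and unit above 16 N).
It fails at once if the robot touches the marker (contact force between any of the fingers, the arm and marker above 0.3 N).
It fails at once if the reel, crank, canister or bowl is disturbed (moved over 20 mm) (distance of any of reel, canister, bowl, crank from where it was at the start of the episode above 0.02 m).
It also fails if it takes over 64 s, if anything falls off the work surface, if the arm or the gripper's body presses on something with over 40 N, if the wrist force passes 120 N, or if a joint passes its speed limit or range.

### The arm

A 7-joint arm with a two-finger parallel gripper is mounted at the origin on the work surface. World frame = base frame: x ahead of the robot, y to its left, z up, the work surface at z = 0. Lengths are in m, angles in rad, forces in N, time in s.
With the tool pointing down it reaches from about 0.425 to 0.925 m from the base axis. Payload 6.8 kg.
Tool frame: the origin (TCP) lies at the very end of the fingers, on their centre line; the grasp point (between the pads) lies 19 mm behind it; z points along the fingers, y is the line along which they close (so a half turn about z gives the same grasp; the last joint's range is limited). The gripper opens to 85 mm and grips with 20 to 120 N. Pads are 22 mm wide; open, the fingers measure 114 mm over their backs; the gripper's body (76 mm by 85 mm) begins 54 mm behind the grasp point. The pads swing forward as they close: fully open they stand 13 mm farther back than shut.
Start: joints at [1.102, 0.477, 0.022, 1.555, -0.011, 1.109, -0.083], TCP at [0.238, -0.632, 0.231] pointing down, gripper open.
Joint ranges: [-2.96, 2.96], [-0.34, 2.1], [-1.41, 1.46], [0.24, 2.44], [-1.37, 4.51], [0.17, 1.92], [-2.96, 2.96]. Speed limits (rad/s): [2.39, 2.39, 3.14, 3.14, 3.14, 3.14, 3.14].

### API

Orientations are given as a unit quaternion [w, x, y, z].
In Python, from station import bot gives the robot as it stands. The module is installed in compiled form; this text tells all that it offers.
- The arm moves only by the shell command python3 -m jog 'ROWS' [OPENING] [FORCE]. ROWS is JSON, a list of rows, each a list of 4 numbers: the shift along the tool's x, y, z in cm, then the turn about the tool's z in rad. In form: [[x, y, z, spin], ...]. A call has 1 to 20 rows; each row is the pose to reach, as a shift and turn from the pose commanded when the call began, along the tool's axes at that moment; what a row does not reach only later rows make up. A row lasts 1/12 s, in which the tool goes at most 41.7 mm and 7.16 degrees, less where a joint would pass 70% of its speed; a pose out of reach is approached as far as the arm can. A call with a gripper value outside its range is refused whole. OPENING is the closure, from -1 (fully open) to 1 (shut), set as the call begins (- or left out, the last holds). The fingers move at their own pace and stop on an object; FORCE is the grip in N (left out, the last holds). Time passes only in rows, so rows that repeat a pose let the fingers close. It gives the time, the measured TCP pose, the force, the opening and the grip force at its end, in the units of the state.
- bot.get_obs(): the state, without advancing time (a new reading comes with each control period).
- bot.read_camera(name): name is "scene" or "side" or "wrist"; returns a dict with "pixels" (480x640x3 uint8, red, green, blue), "depth" (480x640 float32, m along the optical axis (not along the pixel's ray), 0 where there is no reading), "fovy" (degrees; the focal length in pixels is half the picture's height over the tangent of half this angle, whatever the lens; pixels are square), "cx", "cy" (the principal point, pixels), "pose" (4x4, takes a point from camera to world coordinates). Camera axes: x right, y down, z forward; pixel columns grow to the right and rows downward; lengths in m; the calibration is good to about 2 mm. A picture is of the moment at which its call begins.
- bot.hand_in(): hands the job in; it is judged then, once.
The state is a dict: "t": time; "q": joint angles; "joint_vel": joint speeds; "joint_torque": joint torques, N m; "eef_pos": TCP position; "tool_rot": TCP orientation; "contact_force": force on the tool from outside, world axes, zero at the start; "torque": the same for the moment, N m; "gripper_width": opening from 0.0 (shut) to 1.0 (fully open); "grasp_force": force on a finger pad.
Only numpy, scipy, OpenCV 4.12 (cv2) and the standard library are available. Lean on these libraries where they do the work, as an engineer would, in place of code of your own. Each camera call takes 0.05 s, during which the arm holds its last target. There are 200 camera calls.

## Working session

There is one attempt and no reset: what is moved stays moved. The work goes in short steps, Python scripts to look and compute and a shell command to move; the robot and the scene stay as the last step left them, time stands still between calls to the robot, and variables do not carry over. Pictures are saved under pics/ and viewed, at most 10 in all, crops included, and the job is handed in when it is done.

```bash
mkdir -p pics
cat > h.py <<'E'
import numpy as np, cv2
from station import bot
def cam(n):
    c=bot.read_camera(n); np.savez(f'/tmp/{n}.npz',**c); return c
def load(n): return dict(np.load(f'/tmp/{n}.npz'))
def pts(c):
    f=240/np.tan(np.radians(float(c['fovy']))/2); v,u=np.mgrid[0:480,0:640]; d=c['depth']
    P=np.stack([(u-c['cx'])/f*d,(v-c['cy'])/f*d,d],-1)
    return P@c['pose'][:3,:3].T+c['pose'][:3,3]
E
python3 - <<'E'
from h import *
ims=[cam(n) for n in("scene","side")]
for n,c in zip(("scene","side"),ims):
    cv2.imwrite(f'pics/{n}0.png',c['pixels'][:,:,::-1]); print(n,c['pose'].round(3).tolist(),c['fovy'],c['cx'],c['cy'],(c['depth']>0).mean())
o=bot.get_obs();print(o)
E
```

```text
scene [[-0.509, 0.697, -0.505, 1.051], [0.861, 0.419, -0.289, 0.28], [0.01, -0.582, -0.813, 0.735], [0.0, 0.0, 0.0, 1.0]] 56.021700601757566 320.5480724575513 243.3775755483778 0.99591796875
side [[0.997, -0.046, 0.057, 0.614], [-0.073, -0.746, 0.662, -0.489], [0.012, -0.664, -0.747, 0.741], [0.0, 0.0, 0.0, 1.0]] 51.186228889404745 323.95915774176626 245.5146516119586 0.9961848958333334
{'t': 0.1, 'q': array([ 1.10190534,  0.47772581,  0.0223583 ,  1.55633211, -0.01149903,
        1.10930949, -0.0831065 ]), 'joint_vel': array([ 6.75986298e-05, -1.92910747e-03, -1.04656490e-04, -2.25304211e-03,
       -1.06961241e-03, -3.64870875e-04, -5.01339332e-04]), 'joint_torque': array([ 3.69136833e-03, -5.97762501e+01,  1.61287844e+00, -2.81958640e+01,
        1.27497417e-02,  4.99593691e-03, -2.53419796e-05]), 'eef_pos': array([ 0.23807941, -0.63105591,  0.23042628]), 'tool_rot': array([-7.95903179e-04,  9.83772453e-01,  1.79418734e-01, -2.10129392e-04]), 'contact_force': array([ 0.65454277, -0.02369492, -0.00113812]), 'torque': array([0.03189338, 0.02276334, 0.02499016]), 'grasp_force': 0.0, 'gripper_width': 0.9988057138207588}
```

View pics/scene0.png

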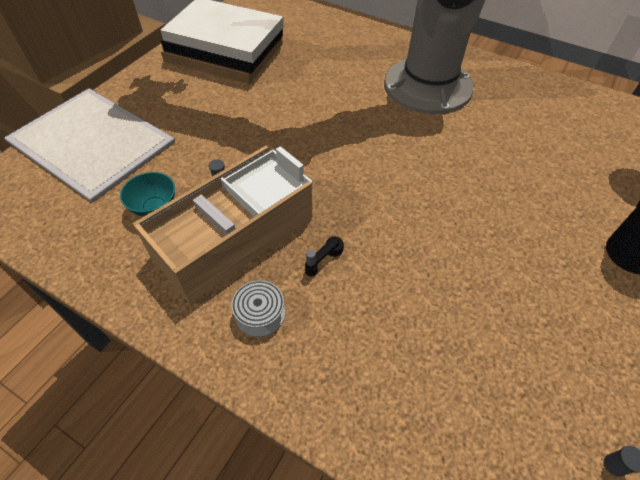

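View pics/side0.png

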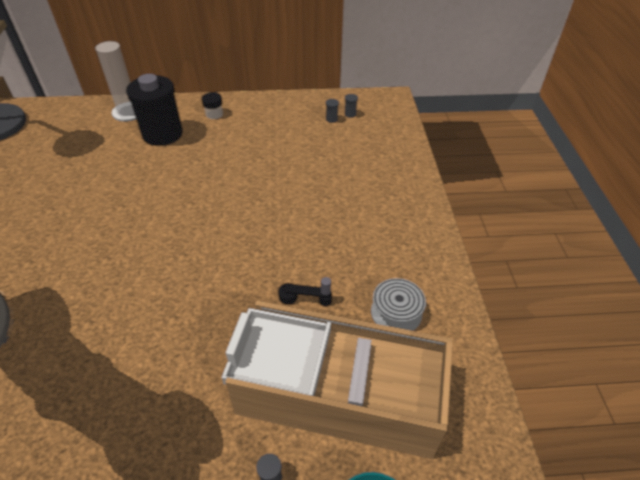

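The scene view shows the pull at about (290,165), the marker at (213,212), the crank at (325,255) and the reel at (258,307). The side view shows the pull at (240,340) and the marker at (360,370). Next I'll turn these into points.

Run:
```python
from h import *
for n,box in(("scene",(130,320,140,310)),("side",(215,460,295,470))):
    c=load(n);P=pts(c);hsv=cv2.cvtColor(c['pixels'],cv2.COLOR_RGB2HSV);x0,x1,y0,y1=box
    R=np.zeros((480,640),bool);R[y0:y1,x0:x1]=1
    z=P[...,2];s,v=hsv[...,1],hsv[...,2]
    def rect(name,m):
        m=cv2.morphologyEx((m&R).astype(np.uint8),cv2.MORPH_OPEN,np.ones((2,2)))
        k,l,st,_=cv2.connectedComponentsWithStats(m); i=1+st[1:,4].argmax(); q=P[l==i]
        r=cv2.minAreaRect((q[:,:2]*1000).astype(np.float32)); print(n,name,len(q),np.round(r[0],1),np.round(r[1],1),round(r[2],1),'z',np.percentile(q[:,2],[5,50,95]).round(4))
    rect('rim',(s>70)&(z>.099)&(z<.112))
    rect('pulltop',(s<50)&(z>.114)&(z<.128))
    rect('tray',(s<50)&(v>140)&(z>.074)&(z<.13))
    rect('marker',(s<70)&(z>.09)&(z<.103)&(v<185))
```

```text
scene rim 1917 [792.  -63.4] [800.9 314.3] 31.6 z [0.0964 0.1048 0.1076]
scene pulltop 217 [768.4  93.5] [675.6  47.3] 37.5 z [0.1136 0.1203 0.1227]
scene tray 1979 [768.3  80.2] [676.7 146.3] 47.5 z [0.0783 0.0803 0.1021]
scene marker 244 [825.7  36.5] [662.   65.3] 43.4 z [0.0873 0.0949 0.1006]
side rim 3303 [ 651.4 -245.3] [487.9 317.3] 73.0 z [0.0972 0.1048 0.1071]
side pulltop 400 [ 556.1 -271.9] [ 39.4 447. ] 9.8 z [0.1101 0.1198 0.1219]
side tray 5528 [ 567.9 -263.7] [436.3 143.3] 83.3 z [0.0777 0.0799 0.1193]
side marker 921 [ 661.7 -291. ] [407.1  20. ] 75.3 z [0.0747 0.0963 0.098 ]
```

Run:
```python
from h import *
from scipy import stats
for n,box in(("scene",(130,320,140,310)),("side",(215,460,295,470))):
    c=load(n);P=pts(c);hsv=cv2.cvtColor(c['pixels'],cv2.COLOR_RGB2HSV);x0,x1,y0,y1=box
    R=np.zeros((480,640),bool);R[y0:y1,x0:x1]=1
    z=P[...,2];s,v=hsv[...,1].astype(int),hsv[...,2]
    def rect(name,m):
        m=m&R; k,l,st,_=cv2.connectedComponentsWithStats(cv2.dilate(m.astype(np.uint8),np.ones((2,2)))); i=1+st[1:,4].argmax(); q=P[(l==i)&m]
        r=cv2.minAreaRect((q[:,:2]*1000).astype(np.float32)); print(n,name,len(q),np.round(r[0],1),np.round(r[1],1),round(r[2],1),'mean',(q.mean(0)*1000).round(1))
        return q
    q=rect('rim',(s>70)&(z>.101)&(z<.110))
    rect('pulltop',(s<60)&(z>.116)&(z<.126))
    rect('tray',(s<60)&(v>140)&(z>.074)&(z<.13))
    rect('marker',(s<70)&(z>.093)&(z<.102)&(v<185))
    print([hsv[y,x].tolist() for x,y in(((213,212),(290,165),(265,190)) if n=="scene" else ((360,370),(240,340),(290,350)))])
```

```text
scene rim 1810 [ 671.5 -139.9] [142.8 299.8] 73.1 mean [ 706.5 -142.5  105.6]
scene pulltop 194 [524.2 -95. ] [71.1 13.3] 74.1 mean [525.3 -93.8 120.5]
scene tray 2240 [ 580.1 -111.7] [127.6 131.2] 72.9 mean [ 580.7 -120.    85.3]
scene marker 443 [ 657.7 -141.2] [119.3 297.6] 73.3 mean [ 624.1 -176.3   98. ]
[[9, 13, 194], [35, 13, 116], [25, 7, 230]]
side rim 3152 [ 672.6 -141.4] [142.5 299.5] 73.2 mean [ 696.2 -159.7  105. ]
side pulltop 381 [524.6 -98. ] [70.4 12.5] 73.8 mean [524.5 -99.4 120.2]
side tray 5643 [ 580.8 -114. ] [127.4 130.6] 73.3 mean [ 585.5 -112.    84.7]
side marker 910 [ 696.2 -152.7] [100.8  19.9] 75.5 mean [ 695.5 -155.7   96.4]
[[176, 12, 175], [12, 11, 116], [19, 9, 217]]
```

Unit centre is about (672, -141) with x axis at -16.8°. The pull is at (524, -96.5), and the gap from tray to marker is about 47 mm. The pull lies at tool shift x +45.65, y -39.9 cm with spin -0.917.

```bash
cat > chk.py <<'E'
# unit-frame report; exit 1 if push force above argv[1]
import sys
from h import *
a=np.radians(-16.8);U=np.array([[np.cos(a),np.sin(a)],[-np.sin(a),np.cos(a)]])
o=bot.get_obs();p=U@(o['eef_pos'][:2]-[.672,-.1406]);f=U@o['contact_force'][:2]
print(f"t {o['t']:.2f} u {(p*1000).round(1)} z {o['eef_pos'][2]:.4f} f {f.round(2)} fz {o['contact_force'][2]:.2f} w {o['gripper_width']:.3f} g {o['grasp_force']:.1f}")
sys.exit(len(sys.argv)>1 and -f[0]>float(sys.argv[1]))
E
python3 -m jog '[[1.5,-1.3,0,-0.05],[4,-3.5,0,-0.1],[7,-6,0,-0.16],[10,-8.7,0,-0.22],[13,-11.4,0,-0.28],[16,-14,0,-0.34],[19,-16.6,0,-0.4],[22,-19.2,0,-0.46],[25,-21.8,0,-0.52],[28,-24.5,0,-0.58],[31,-27.1,0,-0.64],[34,-29.7,0,-0.7],[37,-32.3,0,-0.76],[40,-35,0,-0.82],[42.5,-37.1,0,-0.87],[44.5,-38.9,0,-0.9],[45.65,-39.9,0,-0.917],[45.65,-39.9,0,-0.917],[45.65,-39.9,0,-0.917]]' -1
python3 - <<'E'
from h import *
c=cam("wrist");cv2.imwrite('pics/w1.png',c['pixels'][:,:,::-1])
P=pts(c);s=cv2.cvtColor(c['pixels'],cv2.COLOR_RGB2HSV)[...,1];z=P[...,2]
m=(s<60)&(z>.116)&(z<.126)
q=P[m];print(len(q),cv2.minAreaRect((q[:,:2]*1000).astype(np.float32)))
o=bot.get_obs();print(o['eef_pos'],o['tool_rot'])
E
python3 chk.py
```

```text
t: 1.68
eef_pos: [0.5243, -0.0973, 0.2309]
tool_rot: [-0.0, 0.803, 0.596, -0.0]
contact_force: [-0.8, -2.7, -1.0]
gripper_width: 0.998
grasp_force: 0.0
2015 ((523.5337524414062, -96.13793182373047), (69.60474395751953, 11.819043159484863), 73.43672943115234)
[ 0.52387825 -0.09856104  0.23089841] [-5.07984382e-05  8.03319016e-01  5.95548521e-01 -7.17279466e-04]
t 1.73 u [-154.    -2.6] z 0.2309 f [ 0.72 -0.74] fz -0.30 w 1.001 g 0.0
```

View pics/w1.png

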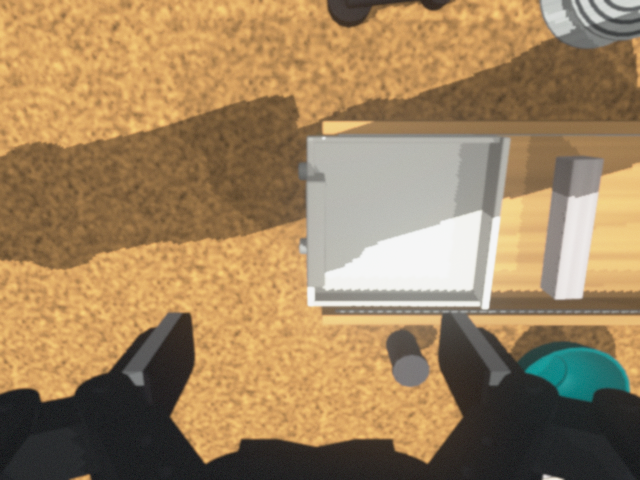

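The wrist view shows the pull at column ~315, rows 140-300, centred between the fingers (columns 190 and 445). I'll go down and close.

```bash
python3 -m jog '[[0.2,0,1,0],[0.2,0,3,0],[0.2,0,5,0],[0.2,0,7,0],[0.2,0,9,0],[0.2,0,11,0],[0.2,0,12.5,0],[0.2,0,13.5,0],[0.2,0,13.9,0],[0.2,0,13.9,0],[0.2,0,13.9,0]]' -1 >/dev/null
python3 chk.py
python3 -m jog '[[0,0,0,0],[0,0,0,0],[0,0,0,0],[0,0,0,0],[0,0,0,0],[0,0,0,0],[0,0,0,0],[0,0,0,0],[0,0,0,0],[0,0,0,0]]' 1 40 >/dev/null
python3 chk.py
python3 -m jog '[[0,0,0,0],[0,0,0,0],[0,0,0,0]]' >/dev/null
python3 chk.py
```

```text
t 2.65 u [-153.4    0.6] z 0.0927 f [-0.01  0.51] fz 0.05 w 1.002 g 0.0
t 3.48 u [-153.6    1.1] z 0.0925 f [-1.25 -1.14] fz 4.44 w 0.132 g 41.9
t 3.73 u [-153.6    1. ] z 0.0925 f [-2.02 -0.26] fz 4.62 w 0.129 g 42.0
```

```bash
python3 -m jog '[[0,0.1,0,0],[0,0.3,0,0],[0,0.6,0,0],[0,0.9,0,0],[0,1.2,0,0],[0,1.5,0,0],[0,1.8,0,0],[0,2.1,0,0],[0,2.4,0,0],[0,2.7,0,0],[0,3,0,0]]' >/dev/null; python3 chk.py 7 &&
python3 -m jog '[[0,0.2,0,0],[0,0.4,0,0],[0,0.6,0,0],[0,0.8,0,0],[0,1,0,0]]' >/dev/null; python3 chk.py 7 &&
python3 -m jog '[[0,0.1,0,0],[0,0.2,0,0],[0,0.3,0,0],[0,0.4,0,0],[0,0.5,0,0],[0,0.6,0,0],[0,0.7,0,0],[0,0.8,0,0],[0,0.9,0,0],[0,1,0,0]]' >/dev/null; python3 chk.py 7 &&
python3 -m jog '[[0,0.1,0,0],[0,0.2,0,0],[0,0.3,0,0],[0,0.4,0,0],[0,0.5,0,0],[0,0.6,0,0],[0,0.7,0,0],[0,0.8,0,0],[0,0.9,0,0],[0,1,0,0]]' >/dev/null; python3 chk.py 7
```

```text
t 4.65 u [-123.5    1.1] z 0.0925 f [-0.94 -0.92] fz 6.01 w 0.133 g 42.0
t 4.65 u [-123.5    1.1] z 0.0925 f [-0.94 -0.92] fz 6.01 w 0.133 g 42.0
t 4.65 u [-123.5    1.1] z 0.0925 f [-0.94 -0.92] fz 6.01 w 0.133 g 42.0
t 4.65 u [-123.5    1.1] z 0.0925 f [-0.94 -0.92] fz 6.01 w 0.133 g 42.0False
False
False
False
```

```bash
sed -i 's/sys.exit(len(sys.argv)>1 and \(.*\))$/sys.exit(int(len(sys.argv)>1 and bool(\1)))/' chk.py; tail -1 chk.py
python3 -m jog '[[0,0.2,0,0],[0,0.4,0,0],[0,0.6,0,0],[0,0.8,0,0],[0,1,0,0]]' >/dev/null; python3 chk.py 6 &&
python3 -m jog '[[0,0.2,0,0],[0,0.4,0,0],[0,0.6,0,0],[0,0.8,0,0],[0,1,0,0]]' >/dev/null && python3 chk.py 6 &&
python3 -m jog '[[0,0.2,0,0],[0,0.4,0,0],[0,0.6,0,0],[0,0.8,0,0],[0,1,0,0]]' >/dev/null && python3 chk.py 6 &&
python3 -m jog '[[0,0.1,0,0],[0,0.2,0,0],[0,0.3,0,0],[0,0.4,0,0],[0,0.5,0,0]]' >/dev/null && python3 chk.py 6
```

```text
sys.exit(int(len(sys.argv)>1 and bool(-f[0]>float(sys.argv[1]))))
t 5.07 u [-113.5    1.1] z 0.0925 f [-2.49 -0.57] fz 6.40 w 0.134 g 42.0
t 5.48 u [-103.8    1.1] z 0.0925 f [-1.99 -0.24] fz 6.09 w 0.135 g 42.1
t 5.90 u [-93.8   1. ] z 0.0925 f [-1.53 -0.58] fz 5.60 w 0.132 g 42.1
t 6.32 u [-88.9   1. ] z 0.0925 f [-2.56  0.03] fz 6.09 w 0.133 g 42.1
```

```bash
exec 3>/dev/null
python3 -m jog '[[0,0.08,0,0],[0,0.15,0,0]]' >&3 && python3 chk.py 5.5 &&
python3 -m jog '[[0,0.08,0,0],[0,0.15,0,0]]' >&3 && python3 chk.py 5.5 &&
python3 -m jog '[[0,0.08,0,0],[0,0.15,0,0]]' >&3 && python3 chk.py 5.5 &&
python3 -m jog '[[0,0.08,0,0],[0,0.15,0,0]]' >&3 && python3 chk.py 5.5 &&
python3 -m jog '[[0,0.08,0,0],[0,0.15,0,0]]' >&3 && python3 chk.py 5.5 &&
python3 -m jog '[[0,0.08,0,0],[0,0.15,0,0]]' >&3 && python3 chk.py 5.5 &&
python3 -m jog '[[0,0.08,0,0],[0,0.15,0,0]]' >&3 && python3 chk.py 5.5 &&
python3 -m jog '[[0,0.08,0,0],[0,0.15,0,0]]' >&3 && python3 chk.py 5.5 &&
python3 -m jog '[[0,0.08,0,0],[0,0.15,0,0]]' >&3 && python3 chk.py 5.5 &&
python3 -m jog '[[0,0.08,0,0],[0,0.15,0,0]]' >&3 && python3 chk.py 5.5 &&
python3 -m jog '[[0,0.08,0,0],[0,0.15,0,0]]' >&3 && python3 chk.py 5.5 &&
python3 -m jog '[[0,0.08,0,0],[0,0.15,0,0]]' >&3 && python3 chk.py 5.5 &&
python3 -m jog '[[0,0.08,0,0],[0,0.15,0,0]]' >&3 && python3 chk.py 5.5 &&
python3 -m jog '[[0,0.08,0,0],[0,0.15,0,0]]' >&3 && python3 chk.py 5.5
```

```text
t 6.48 u [-87.3   1. ] z 0.0925 f [-2.08 -1.04] fz 5.32 w 0.130 g 42.1
t 6.65 u [-85.8   1.1] z 0.0925 f [-1.83  0.24] fz 6.57 w 0.135 g 42.1
t 6.82 u [-84.3   1.1] z 0.0925 f [-2.67 -0.5 ] fz 5.68 w 0.133 g 42.1
t 6.98 u [-82.8   1.1] z 0.0926 f [-2.92 -0.26] fz 5.81 w 0.132 g 42.1
t 7.15 u [-81.3   1. ] z 0.0925 f [-2.85 -0.23] fz 6.13 w 0.134 g 42.1
t 7.32 u [-79.8   1. ] z 0.0925 f [-3.11 -0.62] fz 6.51 w 0.133 g 42.1
t 7.48 u [-78.3   1.1] z 0.0926 f [-3.36 -0.43] fz 5.71 w 0.129 g 42.1
t 7.65 u [-76.8   1. ] z 0.0925 f [-2.58 -0.28] fz 6.38 w 0.132 g 42.1
t 7.82 u [-75.4   1.1] z 0.0925 f [-2.92 -1.02] fz 5.87 w 0.131 g 42.1
t 7.98 u [-73.8   1. ] z 0.0926 f [-2.68 -0.57] fz 5.71 w 0.131 g 42.1
t 8.15 u [-72.3   1.1] z 0.0926 f [-2.43 -0.28] fz 6.78 w 0.131 g 42.1
t 8.32 u [-70.8   1. ] z 0.0925 f [-1.33 -0.89] fz 5.94 w 0.132 g 42.1
t 8.48 u [-69.3   1. ] z 0.0925 f [-3.24 -0.78] fz 5.90 w 0.130 g 42.1
t 8.65 u [-67.8   1.1] z 0.0926 f [-2.05 -0.23] fz 5.50 w 0.129 g 42.1
```

```bash
exec 3>/dev/null
python3 -m jog '[[0,0.08,0,0],[0,0.15,0,0]]' >&3 && python3 chk.py 5.5 &&
python3 -m jog '[[0,0.08,0,0],[0,0.15,0,0]]' >&3 && python3 chk.py 5.5 &&
python3 -m jog '[[0,0.08,0,0],[0,0.15,0,0]]' >&3 && python3 chk.py 5.5 &&
python3 -m jog '[[0,0.08,0,0],[0,0.15,0,0]]' >&3 && python3 chk.py 5.5 &&
python3 -m jog '[[0,0.08,0,0],[0,0.15,0,0]]' >&3 && python3 chk.py 5.5 &&
python3 -m jog '[[0,0.08,0,0],[0,0.15,0,0]]' >&3 && python3 chk.py 5.5 &&
python3 -m jog '[[0,0.08,0,0],[0,0.15,0,0]]' >&3 && python3 chk.py 5.5 &&
python3 -m jog '[[0,0.08,0,0],[0,0.15,0,0]]' >&3 && python3 chk.py 5.5 &&
python3 -m jog '[[0,0.08,0,0],[0,0.15,0,0]]' >&3 && python3 chk.py 5.5 &&
python3 -m jog '[[0,0.08,0,0],[0,0.15,0,0]]' >&3 && python3 chk.py 5.5 &&
python3 -m jog '[[0,0.08,0,0],[0,0.15,0,0]]' >&3 && python3 chk.py 5.5 &&
python3 -m jog '[[0,0.08,0,0],[0,0.15,0,0]]' >&3 && python3 chk.py 5.5 &&
python3 -m jog '[[0,0.08,0,0],[0,0.15,0,0]]' >&3 && python3 chk.py 5.5 &&
python3 -m jog '[[0,0.08,0,0],[0,0.15,0,0]]' >&3 && python3 chk.py 5.5 &&
python3 -m jog '[[0,0.08,0,0],[0,0.15,0,0]]' >&3 && python3 chk.py 5.5 &&
python3 -m jog '[[0,0.08,0,0],[0,0.15,0,0]]' >&3 && python3 chk.py 5.5 &&
python3 -m jog '[[0,0.08,0,0],[0,0.15,0,0]]' >&3 && python3 chk.py 5.5 &&
python3 -m jog '[[0,0.08,0,0],[0,0.15,0,0]]' >&3 && python3 chk.py 5.5 &&
python3 -m jog '[[0,0.08,0,0],[0,0.15,0,0]]' >&3 && python3 chk.py 5.5 &&
python3 -m jog '[[0,0.08,0,0],[0,0.15,0,0]]' >&3 && python3 chk.py 5.5
```

```text
t 8.82 u [-66.3   1. ] z 0.0926 f [-2.08 -0.04] fz 5.70 w 0.131 g 42.1
t 8.98 u [-64.8   1.1] z 0.0925 f [-3.3  -0.63] fz 5.33 w 0.138 g 42.1
t 9.15 u [-63.3   1.1] z 0.0926 f [-2.29 -0.22] fz 6.53 w 0.136 g 42.1
t 9.32 u [-61.8   1.1] z 0.0925 f [-2.68 -0.31] fz 5.33 w 0.132 g 42.1
t 9.48 u [-60.5   1. ] z 0.0926 f [-4.55 -1.  ] fz 7.93 w 0.129 g 42.3
t 9.65 u [-59.6   1.1] z 0.0925 f [-6.78  0.13] fz 9.40 w 0.132 g 42.5
```

The resistance is climbing at u ≈ -60. I'll press slightly more and hold.

```bash
exec 3>/dev/null
python3 -m jog '[[0,0.05,0,0],[0,0.05,0,0]]' >&3 && python3 chk.py 9 &&
python3 -m jog '[[0,0.05,0,0],[0,0.05,0,0]]' >&3 && python3 chk.py 9 &&
python3 -m jog '[[0,0,0,0],[0,0,0,0],[0,0,0,0],[0,0,0,0]]' >&3; python3 chk.py
```

```text
t 9.82 u [-59.3   1. ] z 0.0925 f [-6.15 -1.44] fz 8.49 w 0.131 g 42.5
t 9.98 u [-59.    1.1] z 0.0925 f [-6.3  -1.25] fz 9.45 w 0.136 g 42.6
t 10.32 u [-59.    1.1] z 0.0925 f [-6.29 -0.84] fz 8.91 w 0.132 g 42.6
```

```bash
exec 3>/dev/null
python3 -m jog '[[0,0.03,0,0],[0,0.06,0,0],[0,0.06,0,0]]' >&3 && python3 chk.py 9.5 &&
python3 -m jog '[[0,0.03,0,0],[0,0.06,0,0],[0,0.06,0,0],[0,0.06,0,0],[0,0.06,0,0],[0,0.06,0,0]]' >&3; python3 chk.py
```

```text
t 10.57 u [-58.7   1.1] z 0.0926 f [-7.46 -1.18] fz 11.14 w 0.132 g 42.7
t 11.07 u [-58.3   1. ] z 0.0926 f [-8.73 -1.08] fz 10.68 w 0.130 g 42.8
```

```bash
exec 3>/dev/null
python3 -m jog '[[0,-0.1,0,0],[0,-0.3,0,0],[0,-0.5,0,0],[0,-0.7,0,0],[0,-0.9,0,0],[0,-1.1,0,0],[0,-1.3,0,0],[0,-1.5,0,0],[0,-1.7,0,0],[0,-1.9,0,0],[0,-2.05,0,0],[0,-2.15,0,0],[0,-2.15,0,0],[0,-2.15,0,0]]' >&3; python3 chk.py
python3 - <<'E'
from h import *
for n in("side","scene"):
    c=cam(n);P=pts(c);P[...,:2]-=[.672,-.1406];a=np.radians(-16.8);Q=P.copy();Q[...,0]=P[...,0]*np.cos(a)+P[...,1]*np.sin(a);Q[...,1]=-P[...,0]*np.sin(a)+P[...,1]*np.cos(a)
    z=Q[...,2]; s=cv2.cvtColor(c['pixels'],cv2.COLOR_RGB2HSV)[...,1]
    m=(abs(Q[...,1])<.045)&(s<60)&(z>.094)&(z<.105)&(Q[...,0]>-.02)&(Q[...,0]<.14)
    h,e=np.histogram(Q[m][:,0]*1000,np.arange(-20,141,4));print(n,[(int(x),int(k)) for x,k in zip(e,h) if k])
E
```

```text
t 12.23 u [-78.2   1. ] z 0.0925 f [ 1.26 -0.01] fz 6.29 w 0.133 g 42.1
side [(40, 111), (44, 94), (64, 73), (68, 165), (72, 162), (76, 164), (80, 161), (84, 84)]
scene [(36, 11), (40, 84), (44, 65), (64, 63), (68, 93), (72, 93), (76, 93), (80, 93), (84, 26)]
```

Gap is about 20 mm. I'll release and rise.

```bash
exec 3>/dev/null
python3 -m jog '[[0,0,0,0],[0,0,0,0],[0,0,0,0],[0,0,0,0],[0,0,0,0],[0,0,0,0],[0,0,0,0],[0,0,0,0],[0,0,0,0],[0,0,0,0]]' -1 >&3; python3 chk.py
python3 -m jog '[[0,0,-0.3,0],[0,0,-1,0],[0,0,-2,0],[0,0,-3.5,0],[0,0,-5.5,0],[0,0,-7.5,0],[0,0,-9.5,0],[0,0,-11.5,0],[0,0,-13.5,0],[0,0,-15,0],[0,0,-16,0],[0,0,-16,0],[0,0,-16,0],[0,0,-16,0]]' >&3; python3 chk.py
python3 - <<'E'
from h import *
for n in("side","wrist"):
    c=cam(n);P=pts(c);P[...,:2]-=[.672,-.1406];a=np.radians(-16.8);Q=P.copy();Q[...,0]=P[...,0]*np.cos(a)+P[...,1]*np.sin(a);Q[...,1]=-P[...,0]*np.sin(a)+P[...,1]*np.cos(a)
    z=Q[...,2]; s=cv2.cvtColor(c['pixels'],cv2.COLOR_RGB2HSV)[...,1]
    m=(abs(Q[...,1])<.045)&(s<60)&(z>.094)&(z<.105)&(Q[...,0]>-.02)&(Q[...,0]<.14)
    h,e=np.histogram(Q[m][:,0]*1000,np.arange(-20,141,2));print(n,[(int(x),int(k)) for x,k in zip(e,h) if k])
    cv2.imwrite(f'pics/{n}2.png',c['pixels'][:,:,::-1])
E
```

```text
t 13.17 u [-78.    1.1] z 0.0923 f [-0.15 -0.3 ] fz -0.30 w 1.001 g 0.0
t 14.33 u [-78.6   0.9] z 0.2514 f [-0.19 -0.42] fz 0.27 w 1.004 g 0.0
side [(40, 30), (42, 81), (44, 81), (46, 11), (66, 75), (68, 82), (70, 80), (72, 78), (74, 85), (76, 82), (78, 78), (80, 82), (82, 84), (84, 79), (86, 4)]
wrist [(38, 119), (40, 650), (42, 346), (44, 133), (64, 415), (66, 334), (68, 327), (70, 327), (72, 319), (74, 335), (76, 327), (78, 324), (80, 338), (82, 320), (84, 60)]
```

View pics/side2.png

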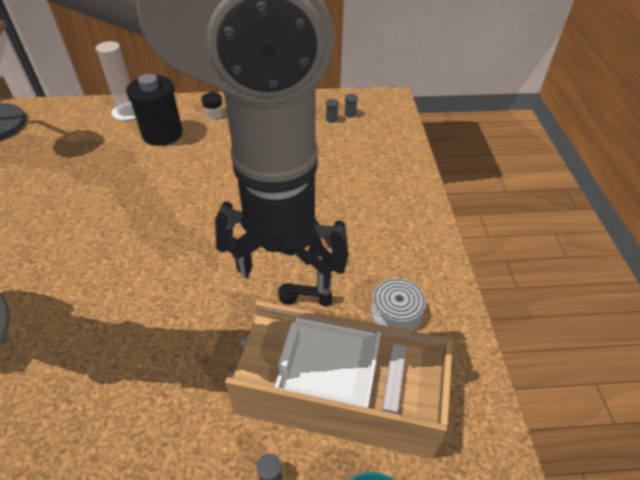

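The side view shows the tray's rear wall at about (375,370) and the marker at (396,378) with a gap of about 20 mm. The gripper is clear and the reel, crank and canister haven't moved.

```bash
python3 -c "
from station import bot
print(bot.hand_in())"
```

```text
the job is handed in; nothing more can be done
None
```

I handed the job in: the tray pushed the marker about 49 mm until I felt the tight spot (about 6 N over free sliding), and I backed it off to a gap of about 20 mm and released it. I never saw a verdict; the last pictures showed the marker in place and the reel, crank and canister unmoved, with the bowl only partly in view.

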